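# Set the length stop to the job's notch and bring the block up to it

## Task

Set up the notched track for the red-tagged job: push the sliding stop along its rail until it clicks into the notch marked by the red tag and leave it there, then push the aluminium block along the channel until its end rests against the stop, without pushing the stop out of its notch. Only push with the fingers: lift nothing out of the track, and leave the other things on the bench where they lie.

Things in the scene. Friction and masses are not known exactly. Their poses are not given: they have to be found in the camera images.
- track: Fixed dark steel base plate, 6 mm thick, 116 mm wide (x +-58) and 305 mm long (y -165 to +140), with an aluminium rail, lip and channel on it. Origin: on the bench surface. x points away from the robot, y along the rail to the robot's left, z up. Its place and yaw vary. 'Track y' etc. below are in this frame.
- rail_top (a point): Top of the aluminium rail, at track x = 23, y = 18, z = 22 mm (at its middle notch). The rail covers track x = 9 to 37 mm. Three notches, each 12 mm wide, cross its top at track y = +50, +18 and -14 mm.
- channel_floor (a point): Middle of the channel's flat floor, at track x = -18, y = 0, z = 6 mm. The channel is 54 mm wide, open at both ends, between the rail (top z = 22 mm) and a low front lip (track x = -53 to -45 mm, top z = 14 mm).
- stop (a joint): Travel (m) of the grey stop carriage; 0 with its centre at track y = +110 mm, growing towards track -y (robot's right); 0.060, 0.092, 0.124 are the notches. Starts left of all of them. Slides with about 2 N. Within 4 mm of a notch's centre a sprung ball pulls it in and the push falls to nothing. Leaving a notch, either way, takes about 12 N; a farther notch is reached through the nearer ones.
- stop_tab (a point): Centre of the black upright thumb tab on the grey stop carriage, the place to push: 20 mm (x) by 12 mm (y), z = 40 to 74 mm above the bench; this point is at z = 56 mm, track x = +20 mm, on the carriage's centre in y. The carriage below is 31 by 36 mm (x, y), top at z = 40 mm. Behind the tab a brass pin rises to z = 47 mm and sinks 2 mm in a notch. Axes as the track.
- stop_face (a point): Centre of the stop's working face, which looks to track -y: the face of the steel arm that reaches from the carriage over the channel (track x = -34 to +11 mm, z = 10 to 30 mm). It lies 8 mm to the -y side of the carriage's centre. Axes as the track.
- fixture_block: Loose aluminium block, 50 mm (x) by 80 mm (y, along the channel), 25 mm high, with two upright dowels of 8 mm diameter on top at y = +-14 mm, 37 mm high in all; 0.25 to 0.45 kg. Origin: centre of its underside. Starts in the channel, on the track's floor, to the -y side of the stop and clear of it; it slides with about 1 to 3 N.
- tag_red: Fixed red tag, a flat foot 16 x 18 mm with an upright flag 21 mm high, on the rear strip of the track beside the notch that the stop must go to. Origin: under the tag, at the notch's y in the track, track x = +49 mm, z = 6 mm. Axes as the track. Which notch it marks varies.
- tag_yellow: The same tag in yellow, at another notch. Not for this job.
- tag_blue: The same tag in blue, at another notch. Not for this job.
- screwdriver_3: Blue-handled screwdriver, 221 mm long, 34 mm high, lying near the bench's front edge. Leave alone. Origin at its middle, underside.
- flux_tin: Round yellow tin, 53 mm across, 22 mm high, right of the track. Leave alone.
- bin_1: Small blue parts bin, 66 x 111 x 52 mm, behind the track. Leave alone.

How it is judged:
By the outcome, as a careful person would: the job done as asked, in the order asked, and still so for the second after the job is handed in, with the robot touching nothing.
It also fails if it takes over 54 s, if anything falls off the work surface, if the arm or the gripper's body presses on something with over 40 N, if the wrist force passes 120 N, or if a joint passes its speed limit or range.

## Robot

A 6-joint arm with a two-finger parallel gripper is mounted at the origin on a cart in front of the work surface, level with it; the furniture and walls round the work are solid. World frame = base frame: x ahead of the robot, y to its left, z up, the work surface at z = 0. Lengths are in mm, angles in rad, forces in N, time in s.
With the tool pointing down it reaches from about 225 to 725 mm from the base axis. Payload 3.1 kg.
Tool frame: the origin (TCP) lies midway between the tips of the shut fingers; the grasp point (between the pads) lies 19 mm behind it (arm.grip_point_offset is the distance from the TCP to the grasp point, in mm); z points along the fingers, y is the line along which they close (so a half turn about z gives the same grasp; the last joint's range is limited). The gripper opens to 85 mm and grips with 20 to 120 N. Pads are 22 mm wide; open, the fingers measure 114 mm over their backs; the gripper's body (76 mm by 85 mm) begins 54 mm behind the grasp point. The pads swing forward as they close: fully open they stand 13 mm farther back than shut.
Start: joints at [-1.368, 0.048, 0.099, 1.622, 0, 1.443], TCP at [170.505, -496.534, 231.312] pointing down, gripper open.
Joint ranges: [-2.91, 2.91], [-0.99, 1.94], [-1.21, 1.42], [-2.12, 2.29], [-1.49, 1.47], [-3.14, 3.14]. Speed limits (rad/s): [2.79, 2.79, 3.14, 3.14, 3.14, 3.14].

## Interface

Orientations are given as a unit quaternion [x, y, z, w].
In Python, from bench import sensors, cams, arm gives the robot as it stands. The module is installed in compiled form; this text tells all that it offers.
- The arm moves only by the shell command python3 -m pendant 'ROWS' [OPENING] [FORCE]. ROWS is JSON, a list that holds one entry, the list of rows, each a list of 6 numbers: the shift along the tool's x, y, z in mm, then the turn, a rotation vector about the tool's x, y, z in rad. In form: [[[dx, dy, dz, ax, ay, az], ...]]. A call has 1 to 20 rows; each row is the pose to reach, as a shift and turn from the pose commanded when the call began, along the tool's axes at that moment; what a row does not reach only later rows make up. A row lasts 1/8 s, in which the tool goes at most 62.5 mm and 10.7 degrees, less where a joint would pass 70% of its speed; a pose out of reach is approached as far as the arm can. A call with a gripper value outside its range is refused whole. OPENING is the opening, from -1 (shut) to 1 (fully open), set as the call begins (- or left out, the last holds). The fingers move at their own pace and stop on an object; FORCE is the grip in N (left out, the last holds). Time passes only in rows, so rows that repeat a pose let the fingers close. It gives the time, the measured TCP pose, the force, the opening and the grip force at its end, in the units of the state.
- sensors.read_state(): the state, without advancing time (a new reading comes with each control period).
- cams.camera(name): name is "side" or "top"; returns a dict with "img" (480x640x3 uint8, red, green, blue), "fx", "fy", "cx", "cy" (pixels), "k1" (the pictures are not rectified: a ray, as slopes to the right and down, at radius r is drawn at 1 + k1 r^2 times it, then the intrinsics apply), "R" (3x3) and "t" (3): a world point X has camera coordinates R X + t. Camera axes: x right, y down, z forward; pixel columns grow to the right and rows downward; lengths in mm; the calibration is good to about 2 mm. A picture is of the moment at which its call begins. There is no depth.
- arm.hand_in(): hands the job in; it is judged then, once.
The state is a dict: "clock": time; "q": joint angles; "qd": joint speeds; "joint_torque": joint torques, N m; "ee_pos": TCP position; "orientation": TCP orientation; "wrist_force": force on the tool from outside, world axes, zero at the start; "ft_torque": the same for the moment, N m; "opening": opening from 0.0 (shut) to 1.0 (fully open); "grip_force": force on a finger pad.
Only numpy, scipy, OpenCV 4.12 (cv2) and the standard library are available. Lean on these libraries where they do the work, as an engineer would, in place of code of your own. Each camera call takes 0.05 s, during which the arm holds its last target. There are 200 camera calls.

## Working session

There is one attempt and no reset: what is moved stays moved. The work goes in short steps, Python scripts to look and compute and a shell command to move; the robot and the scene stay as the last step left them, time stands still between calls to the robot, and variables do not carry over. Pictures are saved under pics/ and viewed, at most 10 in all, crops included, and the job is handed in when it is done.

```bash
mkdir -p pics; cat > h.py <<'E'
import numpy as np, cv2
from scipy.spatial.transform import Rotation as Ro
from bench import sensors, cams, arm
def ray(c,u,v):
    d=np.array([(u-c["cx"])/c["fx"],(v-c["cy"])/c["fy"]]); s=d.copy()
    for _ in range(20): s=d/(1+c["k1"]*(s@s))
    R=np.array(c["R"]);t=np.array(c["t"])
    return -R.T@t, R.T@np.array([s[0],s[1],1])
def atz(c,u,v,z):
    o,d=ray(c,u,v); return o+d*(z-o[2])/d[2]
def proj(c,X):
    p=np.atleast_2d(X)@np.array(c["R"]).T+np.array(c["t"]); s=p[:,:2]/p[:,2:]
    s=s*(1+c["k1"]*(s**2).sum(1,keepdims=True))
    return s*[c["fx"],c["fy"]]+[c["cx"],c["cy"]]
def save(n,f):
    c=cams.camera(n); cv2.imwrite(f,c["img"][:,:,::-1]); return c
E
python3 - <<'E'
from h import *
for n in("top","side"):
    c=save(n,f"pics/{n}0.png"); print(n,c["fx"],c["k1"],-np.array(c["R"]).T@c["t"])
print(sensors.read_state())
E
```

```text
top 558.8948877357637 0.01906299879580553 [ 383.46393276 -342.64457397  905.06011957]
side 476.61505640995836 -0.015322363553170166 [  56.82872183 -985.19166345  451.65904232]
{'clock': 0.1, 'q': array([-1.36778378e+00,  4.87010350e-02,  9.77308538e-02,  1.62201829e+00,
        7.76419571e-06,  1.44299865e+00]), 'qd': array([-9.46854027e-05, -1.11185264e-03,  4.40293881e-03, -2.38121585e-04,
       -5.48583048e-04, -4.80202533e-04]), 'joint_torque': array([ 3.30711089e-03, -3.39851582e+01,  3.20935965e+01,  1.57882366e-02,
       -2.46054669e-04,  5.83866779e-06]), 'ee_pos': array([ 170.40127603, -495.97732702,  230.20970944]), 'orientation': array([ 9.86351142e-01,  1.64651824e-01, -3.73313967e-05, -1.09544318e-03]), 'wrist_force': array([0.18887558, 0.31514066, 0.85070531]), 'ft_torque': array([0.01732964, 0.02472243, 0.00398601]), 'grip_force': 0.0, 'opening': 1.0021588082794577}
```

View pics/top0.png

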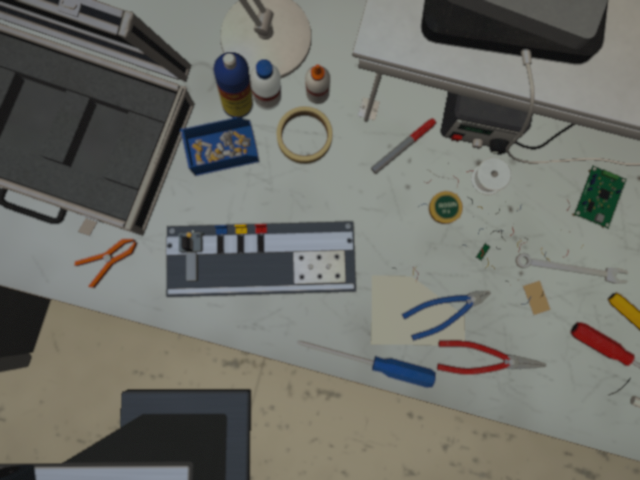

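View pics/side0.png

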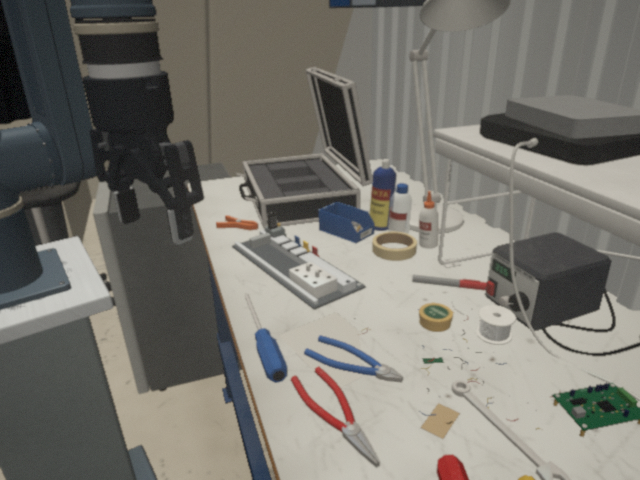

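The top view shows the track with corners near (166,226), (354,221), (356,291) and (168,297). The stop is at about (190,245), the red tag at (262,229), which is the farthest notch, and the block at (319,267). I'll zoom in to fit the pose.

```bash
python3 - <<'E'
from h import *
im=cv2.imread("pics/top0.png")
cv2.imwrite("pics/crop0.png",cv2.resize(im[205:310,155:365],(800,400),interpolation=cv2.INTER_CUBIC))
E
```

```text
(no output)
```

View pics/crop0.png

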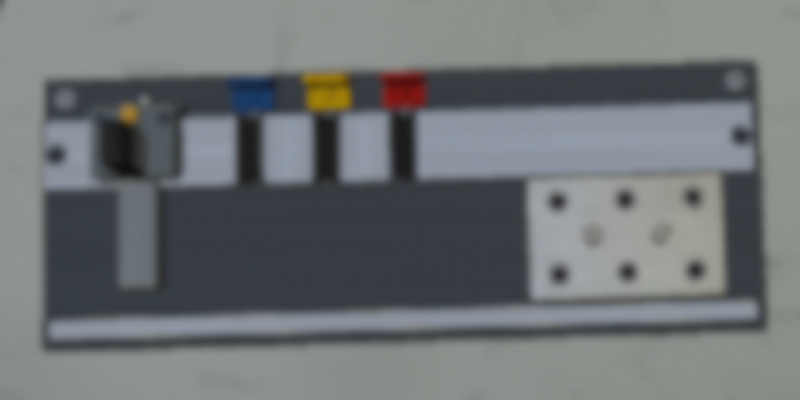

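Crop: plate corners (45,80), (754,62), (765,328), (44,349). Notches are near (249,149), (326,147), (403,145). The red tag is at the rightmost notch. The carriage spans x 93–182, and the block's corners are (528,180), (721,174), (725,296), (531,300).

```bash
cat >> h.py <<'E'
def T(p,X):
    X=np.atleast_2d(X).astype(float); c,s=np.cos(p[2]),np.sin(p[2])
    return np.c_[p[0]+c*X[:,0]-s*X[:,1],p[1]+s*X[:,0]+c*X[:,1],X[:,2]]
def inv(p,X):
    X=np.atleast_2d(X).astype(float); c,s=np.cos(p[2]),np.sin(p[2]); d=X[:,:2]-p[:2]
    return np.c_[c*d[:,0]+s*d[:,1],-s*d[:,0]+c*d[:,1],X[:,2]]
E
python3 - <<'E'
from h import *
from scipy.optimize import least_squares
c=cams.camera("top")
f=lambda U:np.array([154.5,204.5])+(np.array(U)+.5)/3.81
px=f([(45,80),(754,62),(765,328),(44,349),(249,149),(326,147),(403,145)])
X=np.array([(58,140,6),(58,-165,6),(-58,-165,6),(-58,140,6),(23,50,22),(23,18,22),(23,-14,22)])
r=least_squares(lambda p:(proj(c,T(p,X))-px).ravel(),[400,-100,0.0])
p=r.x; print(p,np.round(r.fun.reshape(-1,2),1)); np.save("p.npy",p)
for n,U,z in [("carL",(93,140),40),("carR",(182,140),40),("armL",(119,240),30),("armR",(158,240),30),("tabs",(130,140),74)]+[("blk",u,25) for u in [(528,180),(721,174),(725,296),(531,300)]]:
    print(n,np.round(inv(p,atz(c,*f(U),z)),1))
# tool axes now
s=sensors.read_state(); R=Ro.from_quat(s["orientation"]).as_matrix(); print(np.round(R,4))
E
```

```text
[ 4.71120108e+02 -2.53139431e+02  3.02134404e-02] [[-0.8 -0.6]
 [ 1.  -0.8]
 [ 0.8  0.7]
 [-0.9  0.7]
 [ 0.  -0. ]
 [-0.  -0. ]
 [-0.1 -0. ]]
carL [[ 26.1 110.6  40. ]]
carR [[25.1 74.5 40. ]]
armL [[-14.2 102.2  30. ]]
armR [[-14.7  86.3  30. ]]
tabs [[21.1 88.4 74. ]]
blk [[  6.5 -66.   25. ]]
blk [[   6.8 -146.3   25. ]]
blk [[ -43.9 -146.1   25. ]]
blk [[-43.3 -66.   25. ]]
[[ 9.458e-01  3.248e-01 -4.000e-04]
 [ 3.248e-01 -9.458e-01  1.900e-03]
 [ 2.000e-04 -1.900e-03 -1.000e+00]]
```

```bash
cat >> h.py <<'E'
p=np.load("p.npy")
def goto(tx,ty,z,yaw=np.pi/2):
    "tool-frame shift/turn to reach track point, tool x at track yaw"
    s=sensors.read_state(); R=Ro.from_quat(s["orientation"])
    a=p[2]+yaw; G=Ro.from_matrix(np.c_[[np.cos(a),np.sin(a),0],[np.sin(a),-np.cos(a),0],[0,0,-1]])
    d=R.inv().apply(T(p,(tx,ty,z))[0]-s["ee_pos"])
    print("shift",d.round(1),"turn",(R.inv()*G).as_rotvec().round(3))
def where():
    s=sensors.read_state(); R=Ro.from_quat(s["orientation"]).as_matrix()
    f=s["wrist_force"]; c,q=np.cos(p[2]),np.sin(p[2])
    print("t",round(s["clock"],2),"track",inv(p,s["ee_pos"])[0].round(1),"F",np.round([c*f[0]+q*f[1],-q*f[0]+c*f[1],f[2]],1),"yaw",round(np.arctan2(R[1,0],R[0,0])-p[2],4),"open",round(s["opening"],3))
E
python3 -c "
from h import *
goto(20,135,150)"
```

```text
shift [ 422.4 -255.    80.9] turn [-1.00e-03 -1.00e-03 -1.27e+00]
```

```bash
python3 -m pendant '[[[50,-30,0,0,0,-0.15],[100,-60,0,0,0,-0.3],[150,-90,0,0,0,-0.45],[200,-120,0,0,0,-0.6],[250,-150,10,0,0,-0.75],[300,-180,30,0,0,-0.9],[350,-210,50,0,0,-1.05],[395,-235,70,0,0,-1.2],[422,-255,81,0,0,-1.27],[422,-255,81,-0.001,-0.001,-1.27],[422,-255,81,-0.001,-0.001,-1.27]]]' -1 30
python3 - <<'E'
from h import *
where(); goto(20,135,50); save("side","pics/side1.png"); c=save("top","pics/top1.png")
im=cv2.imread("pics/side1.png"); cv2.imwrite("pics/side1c.png",cv2.resize(im[120:320,150:420],(800,592)))
E
```

```text
clock: 1.52
ee_pos: [486.5, -118.6, 150.3]
orientation: [0.697, 0.717, -0.001, 0.0]
wrist_force: [-0.4, -1.0, -0.2]
opening: -0.0
grip_force: 0.0
t 1.52 track [ 19.4 134.  150.3] F [-0.5 -0.9 -0.2] yaw 1.5702 open -0.0
shift [  1.2   0.7 100.3] turn [-0.     0.002 -0.001]
```

View pics/side1c.png

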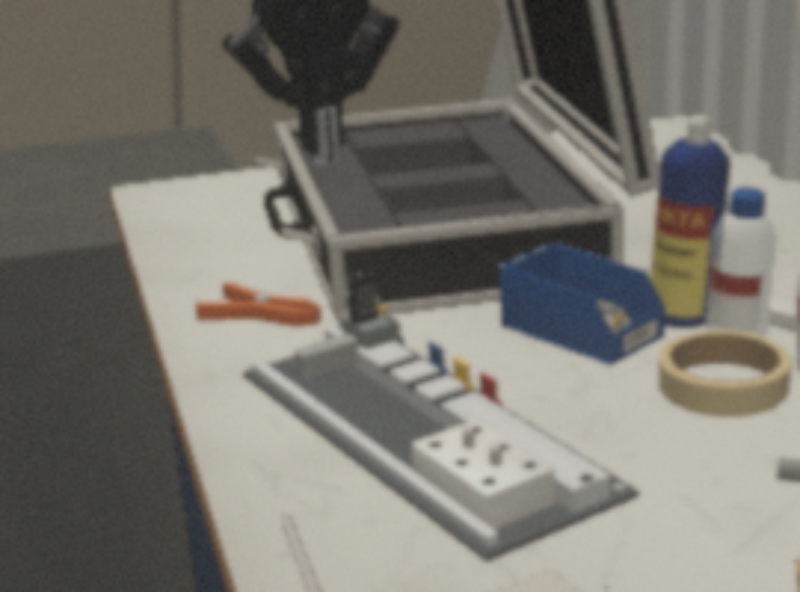

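The crop shows the gripper shut and clear above the left end of the track, with the stop tab at (362,295). I'll check clearance to the case, then descend.

```bash
python3 -c "
from h import *
c=cams.camera('top')
for z in(0,60,100): print(z,[inv(p,atz(c,u,v,z))[0].round(0) for u,v in((133,232),(192,90),(160,170))])"

```

```text
0 [array([ 49., 194.,   0.]), array([288.,  98.,   0.]), array([151., 151.,   0.])]
60 [array([ 40., 176.,  60.]), array([263.,  86.,  60.]), array([135., 136.,  60.])]
100 [array([ 34., 163., 100.]), array([246.,  78., 100.]), array([125., 125., 100.])]
```

```bash
python3 -m pendant '[[[-9,0.7,0,0,0,0],[-9,0.7,30,0,0,0],[-9,0.7,60,0,0,0],[-9,0.7,85,0,0,0],[-9,0.7,98,0,0,0],[-9,0.7,98,0,0,0]]]'
python3 -c "
from h import *
where()"
python3 -m pendant '[[[-4,0,0,0,0,0],[-8,0,0,0,0,0],[-12,0,0,0,0,0],[-16,0,0,0,0,0],[-20,0,0,0,0,0],[-20,0,0,0,0,0]]]'
python3 -c "
from h import *
where()"
```

```text
clock: 2.42
ee_pos: [487.0, -127.7, 51.6]
orientation: [0.697, 0.717, -0.001, -0.0]
wrist_force: [0.2, 0.3, 1.2]
opening: 0.003
grip_force: 0.0
t 2.42 track [ 19.7 124.9  51.6] F [0.2 0.3 1.2] yaw 1.5696 open 0.003
clock: 3.18
ee_pos: [488.6, -147.7, 52.5]
orientation: [0.697, 0.718, -0.0, 0.001]
wrist_force: [1.0, 2.1, 0.4]
opening: -0.002
grip_force: 0.6
t 3.17 track [ 20.7 104.8  52.5] F [1.  2.  0.4] yaw 1.5703 open -0.002
```

```bash
python3 -m pendant '[[[-5,0,0,0,0,0],[-10,0,0,0,0,0],[-15,0,0,0,0,0],[-20,0,0,0,0,0],[-25,0,0,0,0,0],[-28,0,0,0,0,0],[-31,0,0,0,0,0],[-31,0,0,0,0,0]]]'
python3 -c "
from h import *
where()"
for i in 1 2 3 ; do :; done
python3 -m pendant '[[[-2,0,0,0,0,0],[-2,0,0,0,0,0]]]' >/dev/null; python3 -c "
from h import *
where()"
python3 -m pendant '[[[-2,0,0,0,0,0],[-2,0,0,0,0,0]]]' >/dev/null; python3 -c "
from h import *
where()"
python3 -m pendant '[[[-2,0,0,0,0,0],[-2,0,0,0,0,0]]]' >/dev/null; python3 -c "
from h import *
where()"
```

```text
clock: 4.18
ee_pos: [488.7, -179.5, 52.1]
orientation: [0.697, 0.717, -0.002, 0.001]
wrist_force: [-1.1, 0.1, -0.4]
opening: 0.002
grip_force: 0.0
t 4.17 track [19.8 73.1 52.1] F [-1.1  0.1 -0.4] yaw 1.5697 open 0.002
t 4.42 track [20.1 71.7 52.2] F [-0.4  0.5  0.2] yaw 1.5701 open 0.002
t 4.67 track [20.4 70.  52.4] F [-0.3 -0.1  0.4] yaw 1.5704 open 0.002
t 4.92 track [20.5 68.  52.4] F [-0.2 -0.1 -0.6] yaw 1.5704 open -0.0
```

```bash
W='from h import *
where()'
python3 -m pendant '[[[-1,0,0,0,0,0],[-1,0,0,0,0,0]]]' >/dev/null; python3 -c "$W"
python3 -m pendant '[[[-1,0,0,0,0,0],[-1,0,0,0,0,0]]]' >/dev/null; python3 -c "$W"
python3 -m pendant '[[[-1,0,0,0,0,0],[-1,0,0,0,0,0]]]' >/dev/null; python3 -c "$W"
```

```text
t 5.17 track [20.5 67.3 52.4] F [-0.5  1.3  0.1] yaw 1.5706 open -0.002
t 5.42 track [20.4 67.1 52.4] F [-0.2  2.7  1.7] yaw 1.5711 open 0.0
t 5.67 track [20.4 66.9 52.4] F [1.1 6.8 2.1] yaw 1.5715 open -0.002
```

```bash
W='from h import *
where()'
python3 -m pendant '[[[-2,0,0,0,0,0],[-4,0,0,0,0,0],[-7,0,0,0,0,0],[-11,0,0,0,0,0],[-15,0,0,0,0,0],[-19,0,0,0,0,0],[-23,0,0,0,0,0],[-26,0,0,0,0,0],[-26,0,0,0,0,0]]]' >/dev/null; python3 -c "$W"
python3 -m pendant '[[[-2,0,0,0,0,0],[-2,0,0,0,0,0]]]' >/dev/null; python3 -c "$W"
python3 -m pendant '[[[-1,0,0,0,0,0],[-2,0,0,0,0,0]]]' >/dev/null; python3 -c "$W"
```

```text
t 6.8 track [20.4 38.  52.5] F [-0.1  0.2  0.5] yaw 1.5696 open -0.002
t 7.05 track [20.4 36.9 52.5] F [ 0.5 -0.4  0.4] yaw 1.5703 open -0.003
t 7.3 track [20.4 35.3 52.4] F [-1.2  1.7  0.7] yaw 1.5707 open 0.002
```

```bash
W='from h import *
where()'
python3 -m pendant '[[[-2,0,0,0,0,0],[-4,0,0,0,0,0],[-7,0,0,0,0,0],[-11,0,0,0,0,0],[-15,0,0,0,0,0],[-19,0,0,0,0,0],[-23,0,0,0,0,0],[-26,0,0,0,0,0],[-27,0,0,0,0,0],[-27,0,0,0,0,0]]]' >/dev/null; python3 -c "$W"
python3 -m pendant '[[[-1,0,0,0,0,0],[-1,0,0,0,0,0]]]' >/dev/null; python3 -c "$W"
python3 -m pendant '[[[-1,0,0,0,0,0],[-1,0,0,0,0,0]]]' >/dev/null; python3 -c "$W"
```

```text
t 8.55 track [20.4  7.4 52.5] F [-0.3  0.7  0.3] yaw 1.5699 open 0.002
t 8.8 track [20.4  7.  52.5] F [-0.  -0.2 -0.5] yaw 1.5704 open -0.002
t 9.05 track [20.4  6.1 52.5] F [ 0.3 -0.4  0.2] yaw 1.5705 open -0.001
```

```bash
python3 -m pendant '[[[10,0,0,0,0,0],[15,0,-20,0,0,0],[15,0,-60,0,0,0],[0,10,-90,0,0,0],[-50,20,-95,0,0,0],[-100,30,-95,0,0,0],[-150,38,-95,0,0,0],[-182,38,-95,0,0,0],[-182,38,-95,0,0,0]]]'>/dev/null
python3 - <<'E'
from h import *
where(); goto(-18,-178,150)
c=save("top","pics/top2.png"); save("side","pics/side2.png")
im=cv2.imread("pics/top2.png"); a=cv2.resize(im[205:310,155:365],(800,400),interpolation=cv2.INTER_CUBIC)
cv2.imwrite("pics/crop2.png",a)
E
```

```text
t 10.18 track [  57.9 -177.4  146.6] F [ 0.4  0.6 -0.3] yaw 1.568 open 0.006
shift [ -0.9 -75.9  -3.4] turn [-0.001  0.001 -0.003]
```

View pics/crop2.png

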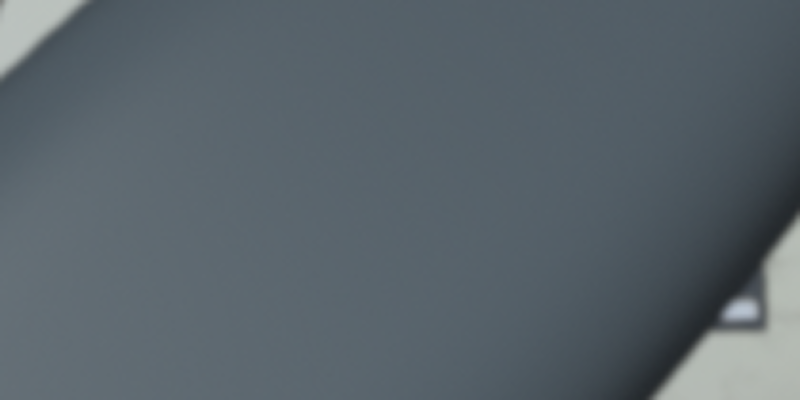

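The arm hides the track from the top camera, so I'll use the side picture.

```bash
python3 -c "
from h import *
im=cv2.imread('pics/side2.png'); cv2.imwrite('pics/side2c.png',cv2.resize(im[215:315,225:375],(800,533),interpolation=cv2.INTER_CUBIC))
c=cams.camera('side')
for X in [(20,-14,74),(20,-14,40),(-34,-22,30),(-34,-22,10),(11,-22,30),(49,-14,6)]: print(X,((proj(c,T(p,X))[0]-[225,215])*5.333).round(0))"
```

```text
(20, -14, 74) [398.  74.]
(20, -14, 40) [402. 159.]
(-34, -22, 30) [290. 234.]
(-34, -22, 10) [293. 283.]
(11, -22, 30) [395. 198.]
(49, -14, 6) [469. 218.]
```

View pics/side2c.png

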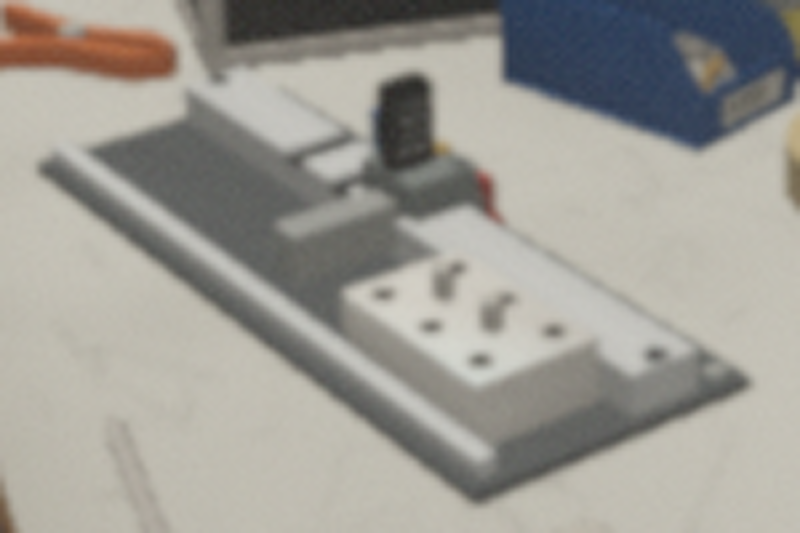

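The stop tab at (405,120) is beside the red tag at (487,192), and the arm's end at (289,238) matches the predicted notch position. Now I'll lower the fingers behind the block.

```bash
W='from h import *
where()'
python3 -m pendant '[[[-1,-40,0,0,0,0],[-1,-76,0,0,0,0],[-1,-76,40,0,0,0],[-1,-76,85,0,0,0],[-1,-76,115,0,0,0],[-1,-76,130,0,0,-0.003],[-1,-76,130,0,0,-0.003]]]'>/dev/null;  python3 -c "$W"
python3 -m pendant '[[[5,0,0,0,0,0],[10,0,0,0,0,0],[14,0,0,0,0,0],[18,0,0,0,0,0],[22,0,0,0,0,0],[25,0,0,0,0,0],[25,0,0,0,0,0]]]'>/dev/null;  python3 -c "$W"
```

```text
t 11.2 track [ -17.8 -175.3   17. ] F [-0.1  1.1  0.8] yaw 1.5747 open -0.001
t 12.07 track [ -17.5 -152.    18. ] F [-0.2 -0.3 -0.2] yaw 1.5736 open 0.003
```

```bash
W='from h import *
where()'
python3 -m pendant '[[[4,0,0,0,0,0],[8,0,0,0,0,0]]]'>/dev/null;  python3 -c "$W"
python3 -m pendant '[[[4,0,0,0,0,0],[8,0,0,0,0,0],[12,0,0,0,0,0],[16,0,0,0,0,0],[20,0,0,0,0,0],[23,0,0,0,0,0]]]'>/dev/null;  python3 -c "$W"
python3 -m pendant '[[[1,0,0,0,0,0],[2,0,0,0,0,0],[2,0,0,0,0,0]]]'>/dev/null;  python3 -c "$W"
```

```text
t 12.32 track [ -17.6 -144.2   18. ] F [ 0.7 -2.6  1.6] yaw 1.5733 open 0.003
t 13.07 track [ -17.6 -120.9   17.9] F [-0.7 -3.3  3.1] yaw 1.5736 open -0.003
t 13.45 track [ -17.6 -119.    17.8] F [ 0.1 -3.6  3.2] yaw 1.5735 open -0.002
```

```bash
W='from h import *
where()'
python3 -m pendant '[[[1,0,0,0,0,0],[2,0,0,0,0,0],[2,0,0,0,0,0]]]'>/dev/null;  python3 -c "$W"
python3 -m pendant '[[[1,0,0,0,0,0],[1,0,0,0,0,0]]]'>/dev/null;  python3 -c "$W"
python3 -m pendant '[[[1,0,0,0,0,0],[1,0,0,0,0,0]]]'>/dev/null;  python3 -c "$W"
```

```text
t 13.82 track [ -17.8 -116.7   17.6] F [ 0.5 -3.5  1.8] yaw 1.5736 open -0.004
t 14.07 track [ -17.8 -115.7   17.6] F [ 0.4 -3.1  2.6] yaw 1.5737 open 0.001
t 14.32 track [ -17.8 -114.6   17.5] F [ 0.5 -2.4  3.6] yaw 1.5737 open -0.0
```

```bash
W='from h import *
where()'
python3 -m pendant '[[[0.5,0,0,0,0,0],[0.5,0,0,0,0,0]]]'>/dev/null;  python3 -c "$W"
python3 -m pendant '[[[0.5,0,0,0,0,0],[0.5,0,0,0,0,0]]]'>/dev/null;  python3 -c "$W"
python3 -m pendant '[[[0.5,0,0,0,0,0],[0.5,0,0,0,0,0]]]'>/dev/null;  python3 -c "$W"
```

```text
t 14.57 track [ -17.9 -114.1   17.5] F [ 0.7 -3.   2.6] yaw 1.5736 open -0.002
t 14.82 track [ -17.8 -113.7   17.5] F [-0.2 -3.6  1.3] yaw 1.5737 open -0.002
t 15.07 track [ -17.8 -113.2   17.5] F [-0.3 -3.1  1.6] yaw 1.5736 open -0.002
```

```bash
W='from h import *
where()'
python3 -m pendant '[[[0.5,0,0,0,0,0],[0.5,0,0,0,0,0]]]'>/dev/null;  python3 -c "$W"
python3 -m pendant '[[[0.5,0,0,0,0,0],[0.5,0,0,0,0,0]]]'>/dev/null;  python3 -c "$W"
python3 -m pendant '[[[0.5,0,0,0,0,0],[0.5,0,0,0,0,0]]]'>/dev/null;  python3 -c "$W"
```

```text
t 15.32 track [ -17.8 -112.7   17.5] F [ 0.2 -3.1  1.3] yaw 1.5737 open -0.003
t 15.57 track [ -17.8 -112.7   17.6] F [ 0.1 -4.3  1.5] yaw 1.5734 open -0.003
t 15.82 track [ -17.9 -112.6   17.6] F [-0.2 -5.1  1.6] yaw 1.5732 open 0.002
```

Motion has stopped at -112.6 and the force is rising, so the block is against the stop. I'll make one small confirming nudge, then retreat.

```bash
W='from h import *
where()'
python3 -m pendant '[[[0.4,0,0,0,0,0],[0.4,0,0,0,0,0]]]'>/dev/null;  python3 -c "$W"
python3 -m pendant '[[[-3,0,0,0,0,0],[-10,0,0,0,0,0],[-25,0,0,0,0,0],[-30,0,-30,0,0,0],[-50,0,-80,0,0,0],[-90,0,-120,0,0,0],[-140,0,-140,0,0,0],[-190,0,-140,0,0,0],[-190,0,-140,0,0,0]]]'>/dev/null;  python3 -c "$W
save('top','pics/top3.png'); save('side','pics/side3.png')
im=cv2.imread('pics/side3.png'); cv2.imwrite('pics/side3c.png',cv2.resize(im[215:315,225:375],(800,533),interpolation=cv2.INTER_CUBIC))"
```

```text
t 16.07 track [ -18.  -112.5   17.5] F [-0.6 -5.7  0.4] yaw 1.573 open 0.001
t 17.2 track [ -19.  -305.   153.8] F [ 0.1 -0.4 -1.4] yaw 1.5695 open 0.001
```

View pics/side3c.png

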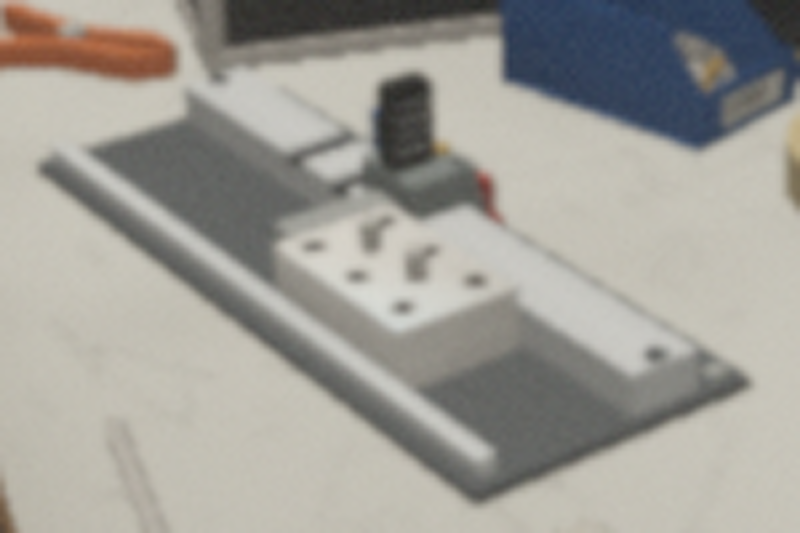

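View pics/top3.png

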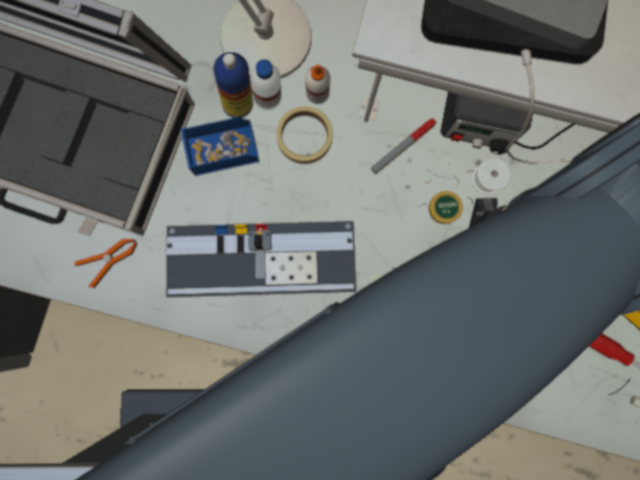

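The side view shows the stop unmoved, with its tab at (405,120) beside the red tag. The block's end lies against the stop arm along (280,235)–(380,200). The top view agrees, with the stop at (261,243) and the block at (291,267) touching. Handing in.

```bash
python3 -c "
from bench import arm
print(arm.hand_in())"
```

```text
the job is handed in; nothing more can be done
None
```

The stop is in the red-tagged notch (the farthest one), the block's end rests against it, and I handed the job in at about 17 s with the robot clear; no verdict came back.

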